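Open the ratchet stop and push a soap carton into the row

TASK

Make room in the row of soap cartons and fill it: with the fingers press the red release pad of the ratchet stop down and, while it is down, push the sliding jaw all the way back along its bar, away from the row. Then push the spare soap carton that stands in front into the opened gap until it rests square against the low brass strip at the back. Only press and push: do not lift or tip any carton, keep the two cartons of the row where they are, and leave the candle jar and the compass alone.

Things in the scene. Friction and masses are not known exactly. Their poses are not given: they have to be found in the camera images.
- rack: the ratchet stop, fixed. Origin on the table under the middle of its bar. Its y axis runs along the bar from the wooden end plate to the end post, the way the jaw opens; x points to the back, away from the open front; z up. Aluminium bar along x=0, 40-56 mm above the table, saw teeth (8 mm pitch) under it; end post at y=+121 to +131 mm, 66 mm high, x=-22 to +22 mm
- jaw (a joint): opening in m, from the end plate's face to the jaw plate's face; 0 shut, 0.200 all the way back (hard stop). Carriage 44 mm long, top 62 mm above the table; wooden jaw plate 8 mm thick at its row side, reaching forward to x=-85 mm of the rack, 60 mm high. Slides with about 2 N friction. The ratchet lets it close at any time but blocks opening, within 8 mm, unless the release is down
- jaw_lug (a point): centre of the face of the jaw's dark push lug, an upright plate 44 mm wide across the bar, 9 mm thick, 62 to 108 mm above the table, at the end of the carriage away from the row. The point is 85 mm above the table. The face looks towards the row; the red pad lies right in front of it. To open the jaw, push this face in the rack's +y direction
- release (a joint): how far the red release pad is pressed down in m: 0 fully up, 0.010 bottom stop. It springs up by itself: 2.5 N to start, 6 N at the bottom. The ratchet is free when it is more than 0.005 down and catches again as it rises. With its tooth resting on a slope of the rack it may stand up to 5 mm low by itself
- release_pad (a point): centre of the upper face of the red release pad, 44 mm across the bar by 31 mm along it, 79 mm above the table when fully up; it travels with the jaw. Directly above the bar, 17.5 mm on the row side of the lug's face; the pad's edge nearly touches the lug
- spare_carton: the spare soap carton, 56 x 56 x 60 mm, 0.1 kg, loose, standing in front of the place in the row where it shall go, its sides roughly parallel to the rack. Origin at the centre of its underside; z up. Pushed home, its origin is at x = -60 mm of the rack
- row_carton_a: soap carton of the row next to the end plate, 56 x 56 x 60 mm, loose; origin at the centre of its underside
- row_carton_b: the second soap carton of the row, 56 x 56 x 60 mm, loose; origin at the centre of its underside. Its far side bounds the gap
- candle_jar: glass candle jar with a coloured lid, 68 mm across, 102 mm high, loose bystander behind the ratchet stop; origin at the centre of its underside
- compass: closed brass-coloured pocket compass, 60 x 54 x 16 mm, loose bystander in front of the row; origin at the centre of its underside
- end_plate (a point): centre of the end plate's inner face, at (-33, -125, 33) mm in the rack's frame. The plate is 8 mm thick, 66 mm high and reaches from x=+20 to x=-87 mm; the row of cartons stands on the table next to it
- back_strip (a point): middle of the upper front edge of the low brass strip at the back of the row, at (-32, 0, 20) mm in the rack's frame: 20 mm high, along y=-123 to +123 mm. Cartons rest against its front face

How it is judged (in metres and radians):
On the way, in this order (a step that is already met when the one before it is completed fails the run):
1. the red release pad is pressed down by the fingers (value of joint release above 0.0055 m and contact force between the fingers and release above 1 N), for 0.1 s.
2. the jaw is all the way back (value of joint jaw above 0.19 m), for 0.2 s.
3. the spare carton is in the gap, against the back strip (x of spare_carton in the frame of rack above -0.072 m and value of joint jaw above 0.19 m), for 0.2 s.
At the end, for the whole second after the job is handed in: The jaw is within 10 mm of fully open, and the spare carton stands upright and at rest on the table between the row and the jaw, within 12 mm of touching the back strip and within 0.2 rad of square (all of step 3 and x of spare_carton in the frame of rack below -0.05 m and y of spare_carton in the frame of rack between 0.01 and 0.052 m and angle between the x axis of spare_carton and the x axis of rack, either way round below 0.2 rad and angle between spare_carton's own z axis and vertical below 0.1 rad and height (world z) of spare_carton below 0.006 m and linear speed of spare_carton below 0.02 m/s).
It fails at once if the spare carton is lifted or tipped instead of pushed (height (world z) of spare_carton above 0.015 m or angle between spare_carton's own z axis and vertical above 0.35 rad).
It fails at once if a carton of the row is moved by more than 15 mm or tipped (distance of any of row_carton_a, row_carton_b from where it was at the start of the episode above 0.015 m or angle between any of row_carton_a, row_carton_b's own z axis and vertical above 0.3 rad).
It fails at once if the candle jar or the compass is moved by more than 10 mm (distance of any of candle_jar, compass from where it was at the start of the episode above 0.01 m).
It also fails if it takes over 48 s, if anything falls off the work surface, if the arm or the gripper's body presses on something with over 40 N, if the wrist force passes 120 N, or if a joint passes its speed limit or range.

ROBOT

A 6-joint arm with a two-finger parallel gripper is mounted at the origin on a cart in front of the work surface, level with it; the furniture and walls round the work are solid. World frame = base frame: x ahead of the robot, y to its left, z up, the work surface at z = 0. Lengths are in mm, angles in degrees, forces in N, time in s.
With the tool pointing down it reaches from about 375 to 975 mm from the base axis. Payload 3.8 kg.
Tool frame: the origin (TCP) lies midway between the tips of the shut fingers; the grasp point (between the pads) lies 19 mm behind it; z points along the fingers, y is the line along which they close (so a half turn about z gives the same grasp; the last joint's range is limited). The gripper opens to 85 mm and grips with 20 to 120 N. Pads are 22 mm wide; open, the fingers measure 114 mm over their backs; the gripper's body (76 mm by 85 mm) begins 54 mm behind the grasp point. The pads swing forward as they close: fully open they stand 13 mm farther back than shut.
Start: joints at [62.745, 15.12, 91.902, -0, 72.978, -2.114], TCP at [286.773, 611.048, 231.28] pointing down, gripper open.
Joint ranges: [-150.88, 150.88], [-54.13, 125.18], [17.81, 147.31], [-75.09, 255.09], [0, 152.58], [-146.25, 146.25]. Speed limits (degrees/s): [147.25, 147.25, 180, 180, 180, 180].

INTERFACE

Orientations are given as a 3x3 rotation matrix whose columns are the frame's x, y, z axes.
In Python, from cell import robot gives the robot as it stands.
- The arm moves only by the tool arm_command, never from a script. Its arguments are lists of equal length, an entry for each row: "offset": the shift along the tool's x, y, z in m, a list of three; "roll": the turn about the tool's z in degrees; "claw": the opening, from 0 (shut) to 1 (fully open). In form: {"offset": [[x, y, z], ...], "roll": [roll, ...], "claw": [claw, ...]}. A call has exactly 10 rows; each row is the pose to reach, as a shift and turn from the pose commanded when the call began, along the tool's axes at that moment; what a row does not reach only later rows make up. A row lasts 1/8 s, in which the tool goes at most 62.5 mm and 10.7 degrees, less where a joint would pass 70% of its speed; a pose out of reach is approached as far as the arm can. A call with a gripper value outside its range is refused whole. The fingers move at their own pace and stop on an object; "grip_force" is the grip in N (left out, the last holds). Time passes only in rows, so rows that repeat a pose let the fingers close, or fill a call up. It gives the time, the measured TCP pose, the force, the opening and the grip force at its end, in the units of the state.
- robot.state(): the state, without advancing time (a new reading comes with each control period).
- robot.snapshot(name): name is "side" or "top" or "wrist"; returns a dict with "img" (420x560x3 uint8, blue, green, red), "range_z" (420x560 float32, mm along the optical axis (not along the pixel's ray), 0 where there is no reading), "intrinsics" (3x3 intrinsics, pixels), "R" (3x3) and "t" (3): a world point X has camera coordinates R X + t; the wrist camera has in their place "hand_eye" (4x4, takes a point from camera to tool coordinates, whose origin is the TCP and whose axes are the flange's). Camera axes: x right, y down, z forward; pixel columns grow to the right and rows downward; lengths in mm; the calibration is good to about 2 mm. A picture is of the moment at which its call begins: read the wrist's pose just before it.
- robot.hand_in(): hands the job in; it is judged then, once.
The state is a dict: "time_s": time; "joint_pos": joint angles; "joint_vel": joint speeds; "joint_efforts": joint torques, N m; "tool_pos": TCP position; "ee_rot": TCP orientation; "ft_force": force on the tool from outside, world axes, zero at the start; "torque": the same for the moment, N m; "opening": finger opening in mm; "gripper_force": force on a finger pad.
Only numpy, scipy, OpenCV 4.12 (cv2) and the standard library are available. Lean on these libraries where they do the work, as an engineer would, in place of code of your own. Each camera call takes 0.05 s, during which the arm holds its last target. There are 200 camera calls.

## Working session

There is one attempt and no reset: what is moved stays moved. The work goes in short steps, Python scripts to look and compute and a tool call to move; the robot and the scene stay as the last step left them, time stands still between calls to the robot, and variables do not carry over. Pictures are saved under pics/ and viewed, at most 10 in all, crops included, and the job is handed in when it is done.

Besides the shell and the picture viewer there is one more tool, called after "Call:" as name(argument=value, ...), one argument or row to a line, values as JSON. arm_command: Moves the arm, as the interface text tells. Its arguments: {"type":"object","properties":{"offset":{"type":"array"},"roll":{"type":"array"},"claw":{"type":"array"},"grip_force":{"type":"number"}},"required":["offset","roll","claw"]}

```bash
mkdir -p pics
cat > h.py <<'E'
import numpy as np, cv2
from cell import robot
def cloud(s):
    z=s["range_z"].astype(float); K=np.array(s["intrinsics"]); v,u=np.mgrid[:z.shape[0],:z.shape[1]]
    P=np.dstack([(u-K[0,2])/K[0,0]*z,(v-K[1,2])/K[1,1]*z,z])
    W=(P-np.array(s["t"]).ravel())@np.array(s["R"]); W[z==0]=np.nan
    return W
E
python3 - <<'E'
from h import *
st=robot.state(); print(st)
a=robot.snapshot("top"); b=robot.snapshot("side")
np.savez("s.npz",top=cloud(a),side=cloud(b),it=a["img"],is_=b["img"])
cv2.imwrite("pics/top.png",a["img"]);cv2.imwrite("pics/side.png",b["img"])
E
```

```text
{'time_s': 0.0, 'joint_pos': array([ 6.27449461e+01,  1.51697976e+01,  9.19830926e+01,  1.65349391e-03,
        7.29765185e+01, -2.11385836e+00]), 'joint_vel': array([ 0.04461459,  0.00981439,  0.01994225,  0.07943814, -0.00481252,
        0.04767621]), 'joint_efforts': array([ 1.57423219e-03, -5.15103614e+01, -3.67322659e+01,  2.49305085e-04,
        1.27053360e-02,  2.22078961e-05]), 'tool_pos': array([286.42343902, 610.39840519, 229.93717636]), 'ee_rot': array([[-9.05259905e-01,  4.24856897e-01, -1.05886542e-03],
       [ 4.24858202e-01,  9.05257713e-01, -1.99521266e-03],
       [ 1.10866233e-04, -2.25605368e-03, -9.99997449e-01]]), 'ft_force': array([ 0.76359913, -0.49380196, -0.03272757]), 'torque': array([0.02375076, 0.00906403, 0.02036749]), 'gripper_force': 0.0, 'opening': 85.27678956913277}
```

View pics/top.png

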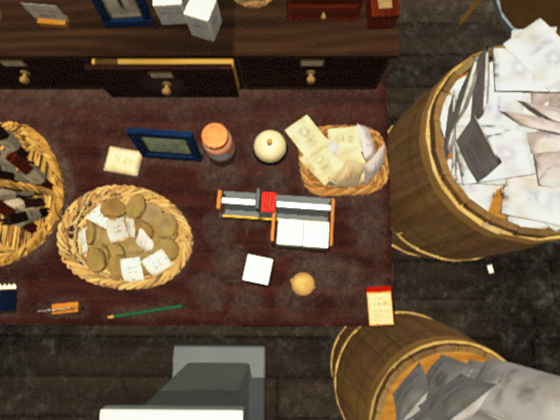

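View pics/side.png

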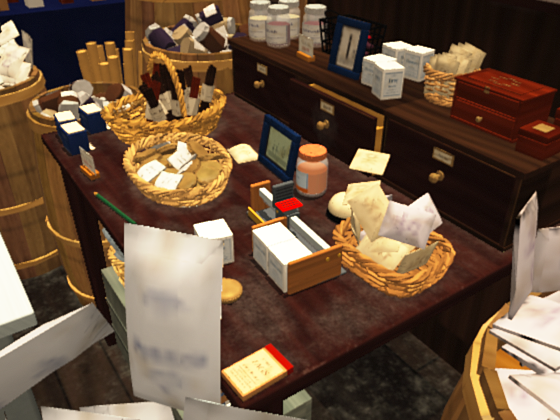

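The top view shows the end post at (219,200), red pad at (268,203), lug at (258,200), jaw plate at (273,225), end plate at (333,222), row cartons at (290,232) and (315,234), spare at (258,270) and compass at (303,284). The jar is at (217,140), behind the post.

```bash
cat > m.py <<'E'
from h import *
d=np.load("s.npz"); W=d["top"]; I=d["it"]; hsv=cv2.cvtColor(I,cv2.COLOR_BGR2HSV)
for n,(u,v) in dict(post=(219,200),pad=(268,203),lug=(258,200),jaw=(273,228),spare=(258,270),b=(290,232),a=(315,234),end=(333,222),comp=(303,284),jar=(217,135),bar=(300,203)).items(): print(n,(u,v),W[v,u].round(0))
# red pad
roi=np.zeros(I.shape[:2],bool); roi[185:220,255:285]=1
m=roi&((hsv[...,0]<8)|(hsv[...,0]>172))&(hsv[...,1]>180)&(hsv[...,2]>100)
for n in("top","side"):
  C=d[n]
  if n=="side":
    h2=cv2.cvtColor(d["is_"],cv2.COLOR_BGR2HSV); roi=np.zeros(I.shape[:2],bool); roi[190:220,265:310]=1
    m=roi&((h2[...,0]<8)|(h2[...,0]>172))&(h2[...,1]>180)&(h2[...,2]>100)
  P=C[m]; P=P[(P[:,2]>65)&(P[:,2]<95)]; print(n,"pad",len(P),np.median(P,0),cv2.minAreaRect(P[:,:2].astype(np.float32)))
def box(C,c,r,zl,zh):
  P=C.reshape(-1,3); P=P[(P[:,2]>zl)&(P[:,2]<zh)&(np.hypot(P[:,0]-c[0],P[:,1]-c[1])<r)]
  return len(P),P.mean(0).round(1),cv2.minAreaRect(P[:,:2].astype(np.float32))
for n in("top","side"):
  C=d[n]
  print(n,"spare",box(C,W[270,258],50,54,66)); print("ab",box(C,(W[232,290]+W[234,315])/2,60,55,66)); print("comp",box(C,W[284,303],42,8,22)); print("jar",box(C,W[135,217],45,90,110))
  print("post",box(C,W[200,219],28,61,72)); print("lug",box(C,W[200,258],35,95,115))
E
python3 m.py
python3 - <<'E'
import cv2
a=cv2.imread("pics/top.png")[170:310,200:350]; cv2.imwrite("pics/c.png",cv2.resize(a,None,fx=4,fy=4,interpolation=cv2.INTER_CUBIC))
E
```

```text
post (219, 200) [ 610. -106.   67.]
pad (268, 203) [ 602. -216.   77.]
lug (258, 200) [ 603. -196.  109.]
jaw (273, 228) [ 549. -227.   59.]
spare (258, 270) [ 456. -195.   61.]
b (290, 232) [ 539. -264.   64.]
a (315, 234) [ 536. -320.   60.]
end (333, 222) [ 562. -360.   63.]
comp (303, 284) [ 425. -295.   14.]
jar (217, 135) [ 750. -103.  101.]
bar (300, 203) [ 615. -289.    6.]
top pad 261 [ 604.4472211  -215.50300311   75.42881028] ((605.0601196289062, -215.18077087402344), (31.239349365234375, 43.060550689697266), 84.87056732177734)
side pad 242 [ 602.80466458 -217.52935833   75.11402455] ((605.4305419921875, -212.63552856445312), (39.23381423950195, 45.15721893310547), 86.00344848632812)
top spare (654, array([ 457.1, -193.6,   60.2]), ((457.24993896484375, -193.24488830566406), (55.92827224731445, 55.79161071777344), 78.46632385253906))
ab (1292, array([ 537.9, -293. ,   60.3]), ((553.03662109375, -294.8520812988281), (115.18315887451172, 87.98748016357422), 86.13565063476562))
comp (438, array([ 424.9, -294.4,   14. ]), ((424.6834716796875, -294.939208984375), (52.1014556884
[... 658 characters left out ...]
6.3, -293.2,   59.8]), ((552.8272094726562, -294.07177734375), (118.42909240722656, 88.19383239746094), 84.6662368774414))
comp (387, array([ 429.2, -302.2,   13.4]), ((433.615234375, -298.24505615234375), (59.46051025390625, 32.61924362182617), 59.133262634277344))
jar (375, array([ 743.5, -103.6,   99.3]), ((747.79443359375, -98.59945678710938), (57.19923782348633, 56.499046325683594), 23.6208438873291))
post (81, array([ 610.9, -106.3,   64.7]), ((611.393798828125, -105.69287872314453), (13.378450393676758, 41.93537902832031), 83.1526870727539))
lug (168, array([ 604.6, -195.8,  102.9]), ((605.8309326171875, -194.420654296875), (11.726591110229492, 43.781009674072266), 86.41184997558594))
```

View pics/c.png

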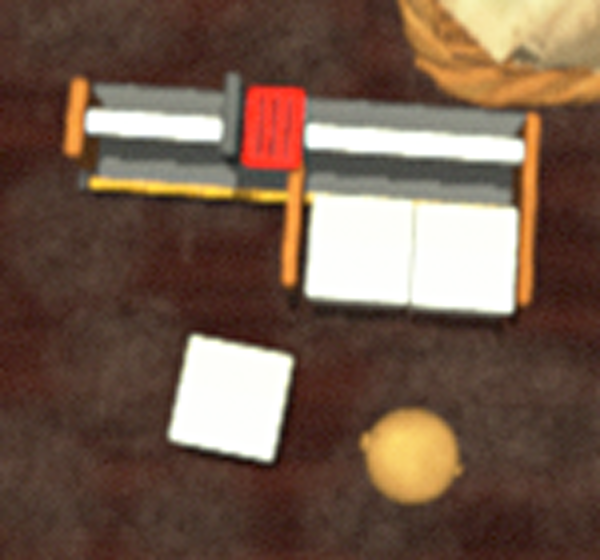

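The rack frame comes out consistently. Its origin is near (603,-231) and its y axis is yawed about -3.9°. The lug face is at rack y≈32 and the pad at about (604.5,-216), so the jaw has about 80 mm to travel. I'll move toward the pad with the fingers shut, raised and turned square to the rack.

Call:
arm_command(
  offset=[
    [-0.043, -0.0415, -0.01],
    [-0.086, -0.083, -0.02],
    [-0.129, -0.1245, -0.03],
    [-0.172, -0.166, -0.04],
    [-0.215, -0.2075, -0.04],
    [-0.258, -0.249, -0.04],
    [-0.301, -0.2905, -0.04],
    [-0.344, -0.332, -0.04],
    [-0.387, -0.3735, -0.04],
    [-0.43, -0.415, -0.04],
  ],
  roll=[6.9, 13.8, 20.7, 27.6, 34.5, 41.4, 48.3, 55.2, 62.1, 68.8],
  claw=[0, 0, 0, 0, 0, 0, 0, 0, 0, 0],
)

```text
time_s: 1.35
tool_pos: [499.8, 50.8, 271.0]
ee_rot: [[0.073, 0.997, -0.0], [0.997, -0.073, 0.0], [0.0, -0.0, -1.0]]
ft_force: [0.5, 1.0, 0.2]
opening: -0.2
gripper_force: 0.0
```

Call:
arm_command(
  offset=[
    [-0.052, 0.0246, 0.0],
    [-0.104, 0.0493, 0.0],
    [-0.156, 0.074, 0.0],
    [-0.208, 0.0986, 0.0],
    [-0.26, 0.123, 0.0],
    [-0.2606, 0.1232, 0.05],
    [-0.2606, 0.1232, 0.1],
    [-0.2606, 0.1232, 0.141],
    [-0.2606, 0.1232, 0.141],
    [-0.2606, 0.1232, 0.141],
  ],
  roll=[0, 0, 0, 0, 0, 0, 0, 0, 0, 0],
  claw=[0, 0, 0, 0, 0, 0, 0, 0, 0, 0],
)

```text
time_s: 2.6
tool_pos: [605.6, -216.1, 131.7]
ee_rot: [[0.069, 0.998, 0.002], [0.998, -0.069, -0.001], [-0.0, 0.002, -1.0]]
ft_force: [0.5, 0.1, 0.2]
opening: -0.0
gripper_force: 0.0
```

Run:
```python
from h import *
st=robot.state(); print(st["tool_pos"],st["ft_force"])
a=robot.snapshot("side"); b=robot.snapshot("top")
i=np.hstack([cv2.resize(a["img"][100:260,200:360],(400,400)),cv2.resize(b["img"][150:250,210:310],(400,400))]); cv2.imwrite("pics/d.png",i)
```

```text
[ 605.57378545 -216.064315    131.70620984] [0.54773362 0.14110963 0.16636019]
```

View pics/d.png

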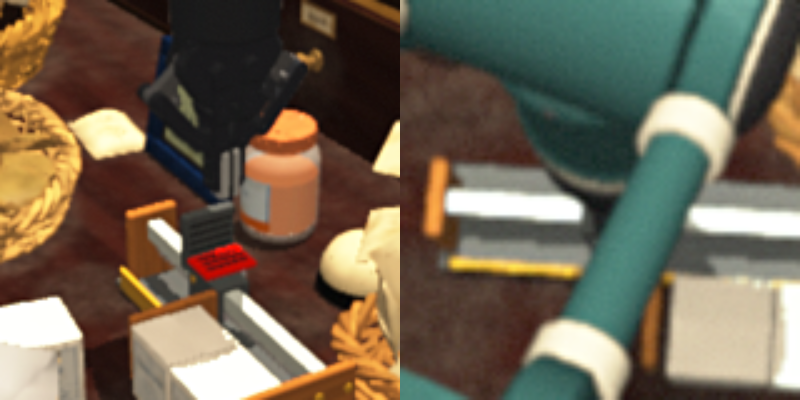

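The shut fingers are directly above the red pad and clear of the lug, so I'll press down.

Call:
arm_command(
  offset=[
    [0, 0, 0.02],
    [0, 0, 0.04],
    [0, 0, 0.048],
    [0, 0, 0.052],
    [0, 0, 0.055],
    [0, 0, 0.057],
    [0, 0, 0.059],
    [0, 0, 0.06],
    [0, 0, 0.06],
    [0, 0, 0.06],
  ],
  roll=[0, 0, 0, 0, 0, 0, 0, 0, 0, 0],
  claw=[0, 0, 0, 0, 0, 0, 0, 0, 0, 0],
)

```text
time_s: 3.95
tool_pos: [604.8, -215.8, 70.7]
ee_rot: [[0.069, 0.998, 0.0], [0.998, -0.069, -0.0], [-0.0, 0.0, -1.0]]
ft_force: [-2.8, 0.0, 4.7]
opening: 0.2
gripper_force: 2.5
```

Call:
arm_command(
  offset=[
    [0, 0, 0.001],
    [0.004, 0, 0.0015],
    [0.01, 0, 0.0015],
    [0.018, 0, 0.0015],
    [0.027, 0, 0.0015],
    [0.036, 0, 0.0015],
    [0.045, 0, 0.0015],
    [0.054, 0, 0.0015],
    [0.063, 0, 0.0015],
    [0.07, 0, 0.0015],
  ],
  roll=[0, 0, 0, 0, 0, 0, 0, 0, 0, 0],
  claw=[0, 0, 0, 0, 0, 0, 0, 0, 0, 0],
)

```text
time_s: 5.2
tool_pos: [609.6, -146.6, 69.3]
ee_rot: [[0.068, 0.998, 0.0], [0.998, -0.068, -0.002], [-0.002, 0.0, -1.0]]
ft_force: [-4.0, -2.1, 6.0]
opening: -0.2
gripper_force: 2.8
```

Only about -2 N along y, so the jaw is sliding freely. I'll go on to the hard stop.

Call:
arm_command(
  offset=[
    [0.005, 0, 0],
    [0.009, 0, 0],
    [0.012, 0, 0],
    [0.014, 0, 0],
    [0.016, 0, 0],
    [0.017, 0, 0],
    [0.018, 0, 0],
    [0.018, 0, 0],
    [0.018, 0, 0],
    [0.018, 0, 0],
  ],
  roll=[0, 0, 0, 0, 0, 0, 0, 0, 0, 0],
  claw=[0, 0, 0, 0, 0, 0, 0, 0, 0, 0],
)

```text
time_s: 6.45
tool_pos: [612.4, -130.3, 70.1]
ee_rot: [[0.068, 0.998, 0.004], [0.998, -0.068, -0.004], [-0.003, 0.004, -1.0]]
ft_force: [-1.4, -5.4, 5.8]
opening: 0.1
gripper_force: 3.9
```

Call:
arm_command(
  offset=[
    [0.001, 0, 0],
    [0.003, 0, 0],
    [0.003, 0, 0],
    [0.003, 0, 0],
    [0.001, 0, -0.005],
    [0.0, 0, -0.02],
    [-0.003, 0, -0.05],
    [-0.003, 0, -0.1],
    [-0.003, 0, -0.12],
    [-0.003, 0, -0.12],
  ],
  roll=[0, 0, 0, 0, 0, 0, 0, 0, 0, 0],
  claw=[0, 0, 0, 0, 0, 0, 0, 0, 0, 0],
)

```text
time_s: 7.7
tool_pos: [612.1, -131.3, 190.6]
ee_rot: [[0.069, 0.998, 0.004], [0.998, -0.069, -0.001], [-0.001, 0.004, -1.0]]
ft_force: [0.7, 0.1, -0.3]
opening: -0.5
gripper_force: 0.0
```

Run:
```python
from h import *
st=robot.state(); print(st["tool_pos"],st["ee_rot"],st["ft_force"])
a=robot.snapshot("side"); b=robot.snapshot("top")
np.savez("s2.npz",top=cloud(b),side=cloud(a))
o=np.array([602.9,-230.9]);yy=np.array([.068,.9977]);xx=np.array([.9977,-.068])
for n,s in(("side",a),("top",b)):
  P=cloud(s).reshape(-1,3); r=np.c_[(P[:,:2]-o)@xx,(P[:,:2]-o)@yy,P[:,2]]
  def rep(k,m): q=r[m]; print(n,k,len(q),np.nanpercentile(q,[2,50,98],axis=0).round(1).tolist() if len(q) else "")
  inx=lambda a,b,c,d,e,f:(r[:,0]>a)&(r[:,0]<b)&(r[:,1]>c)&(r[:,1]<d)&(r[:,2]>e)&(r[:,2]<f)
  rep("jawplate",inx(-84,-40,-5,119,50,66)); rep("spare",inx(-185,-100,0,85,56,66)); rep("lug",inx(-22,22,30,130,95,112)); rep("row",inx(-100,-35,-123,-6,56,66))
i=np.hstack([cv2.resize(a["img"][100:300,160:360],(400,400)),cv2.resize(b["img"][150:310,190:350],(400,400))]); cv2.imwrite("pics/e.png",i)
```

```text
[ 612.09408688 -131.2986351   190.5775919 ] [[ 6.86973595e-02  9.97628038e-01  4.35542012e-03]
 [ 9.97637233e-01 -6.86932277e-02 -1.09143457e-03]
 [-7.89657865e-04  4.42010795e-03 -9.99989919e-01]] [ 0.69103202  0.05494492 -0.34793366]
side jawplate 131 [[-82.4, 74.8, 50.1], [-62.7, 77.8, 56.9], [-40.6, 83.2, 61.2]]
side spare 536 [[-173.7, 0.9, 57.4], [-146.9, 29.7, 60.0], [-120.5, 57.0, 62.2]]
side lug 153 [[-20.3, 108.6, 95.2], [-1.1, 112.7, 103.5], [21.2, 120.0, 109.4]]
side row 1231 [[-88.9, -117.1, 57.2], [-64.2, -67.6, 60.0], [-36.0, -11.2, 62.0]]
top jawplate 77 [[-82.2, 75.5, 52.4], [-62.3, 78.9, 59.3], [-40.9, 83.3, 62.3]]
top spare 646 [[-175.3, 1.7, 57.2], [-148.5, 28.0, 60.2], [-120.6, 54.9, 63.2]]
top lug 7 [[-19.9, 109.9, 97.4], [-14.6, 110.4, 100.3], [2.8, 111.1, 105.4]]
top row 1222 [[-88.3, -120.2, 57.3], [-62.4, -67.3, 60.3], [-36.2, -11.9, 63.6]]
```

View pics/e.png

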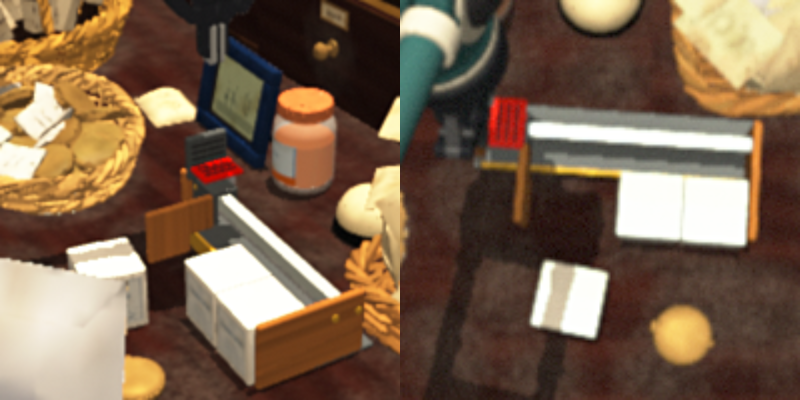

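The jaw is fully open, with its face at rack y≈75. The spare is at rack (-148, 28.5), yawed about 7°, and the row hasn't moved. I'll go round to the front of the spare with the finger line parallel to the rack's y axis and the fingers about 40 mm apart.

Call:
arm_command(
  offset=[
    [-0.014, -0.043, 0.0],
    [-0.029, -0.086, 0.0],
    [-0.043, -0.129, 0.0],
    [-0.058, -0.173, 0.0],
    [-0.072, -0.216, 0.0],
    [-0.072, -0.216, 0.02],
    [-0.072, -0.216, 0.04],
    [-0.072, -0.216, 0.06],
    [-0.072, -0.216, 0.08],
    [-0.072, -0.216, 0.08],
  ],
  roll=[10, 20, 30, 40, 50, 60, 70, 80, 90, 90],
  claw=[0.47, 0.47, 0.47, 0.47, 0.47, 0.47, 0.47, 0.47, 0.47, 0.47],
)

```text
time_s: 9.05
tool_pos: [387.0, -186.2, 105.1]
ee_rot: [[0.998, -0.067, -0.007], [-0.067, -0.998, 0.004], [-0.007, -0.003, -1.0]]
ft_force: [0.0, -0.7, -0.1]
opening: 40.3
gripper_force: 0.0
```

Call:
arm_command(
  offset=[
    [0, 0, 0.03],
    [0, 0, 0.06],
    [0, 0, 0.08],
    [0, 0, 0.084],
    [0, 0, 0.084],
    [0.005, 0, 0.084],
    [0.01, 0, 0.084],
    [0.015, 0, 0.084],
    [0.02, 0, 0.084],
    [0.025, 0, 0.084],
  ],
  roll=[0, 0, 0, 0, 0, 0, 0, 0, 0, 0],
  claw=[0.47, 0.47, 0.47, 0.47, 0.47, 0.47, 0.47, 0.47, 0.47, 0.47],
)

```text
time_s: 10.3
tool_pos: [415.5, -189.7, 24.8]
ee_rot: [[0.998, -0.069, 0.0], [-0.069, -0.998, -0.0], [0.0, 0.0, -1.0]]
ft_force: [-0.1, -0.5, -0.5]
opening: 40.2
gripper_force: 0.0
```

Run:
```python
from h import *
st=robot.state(); print(st["tool_pos"],st["ft_force"])
a=robot.snapshot("side"); b=robot.snapshot("top")
i=np.hstack([cv2.resize(a["img"][130:330,140:340],(400,400)),cv2.resize(b["img"][170:310,200:340],(400,400))]); cv2.imwrite("pics/f.png",i)
```

```text
[ 415.46830121 -189.68524413   24.81395031] [-0.12991629 -0.49290854 -0.49550689]
```

View pics/f.png

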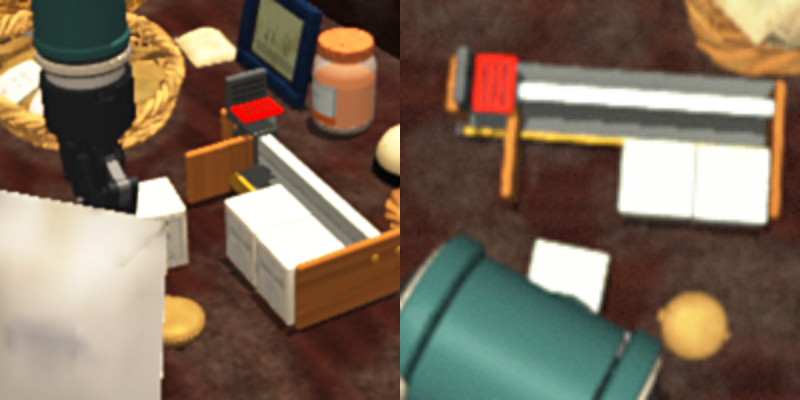

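The fingers are low in front of the spare carton with nothing in the way. I'll push it along rack +x.

Call:
arm_command(
  offset=[
    [0.005, 0, 0],
    [0.012, 0, 0],
    [0.019, 0, 0],
    [0.026, 0, 0],
    [0.033, 0, 0],
    [0.04, 0, 0],
    [0.047, 0, 0],
    [0.054, 0, 0],
    [0.061, 0, 0],
    [0.066, 0, 0],
  ],
  roll=[0, 0, 0, 0, 0, 0, 0, 0, 0, 0],
  claw=[0.47, 0.47, 0.47, 0.47, 0.47, 0.47, 0.47, 0.47, 0.47, 0.47],
)

```text
time_s: 11.65
tool_pos: [481.4, -194.3, 24.8]
ee_rot: [[0.998, -0.069, 0.0], [-0.069, -0.998, -0.0], [0.0, 0.0, -1.0]]
ft_force: [-0.3, 1.2, 0.1]
opening: 39.8
gripper_force: 0.2
```

```bash
cat > r.py <<'E'
from h import *
st=robot.state(); print(st["tool_pos"],st["ft_force"])
o=np.array([602.9,-230.9]);yy=np.array([.068,.9977]);xx=np.array([.9977,-.068])
for n in("side","top"):
  s=robot.snapshot(n); P=cloud(s).reshape(-1,3); r=np.c_[(P[:,:2]-o)@xx,(P[:,:2]-o)@yy,P[:,2]]
  for k,(a,b,c,d) in dict(spare=(-185,-24,-8,72),row=(-105,-24,-123,-11),jaw=(-84,-40,73,119)).items():
    q=r[(r[:,0]>a)&(r[:,0]<b)&(r[:,1]>c)&(r[:,1]<d)&(r[:,2]>56)&(r[:,2]<64)]
    if len(q)>20: print(n,k,len(q),np.percentile(q,[2,50,98],axis=0).round(1).tolist(),cv2.minAreaRect(q[:,:2].astype(np.float32)))
E
python3 r.py
```

```text
[ 481.44861901 -194.28514295   24.82053486] [-0.31390533  1.15809941  0.13376701]
side spare 323 [[-135.0, -6.5, 56.4], [-75.4, 17.3, 59.7], [-58.0, 55.1, 62.9]] ((-91.87881469726562, 26.728281021118164), (68.53959655761719, 88.0113525390625), 89.25071716308594)
side row 1240 [[-88.7, -117.6, 57.4], [-63.2, -68.4, 60.0], [-34.5, -13.6, 61.9]] ((-60.941062927246094, -66.90695190429688), (58.248268127441406, 111.70819854736328), 0.005349250510334969)
side jaw 51 [[-70.1, 75.2, 56.4], [-55.4, 78.4, 58.9], [-40.5, 84.3, 61.8]] ((-55.50543975830078, 79.76004028320312), (11.096940994262695, 29.419031143188477), 82.70862579345703)
top row 1117 [[-88.1, -120.8, 57.3], [-59.0, -72.8, 60.4], [-34.4, -14.0, 63.3]] ((-61.184085845947266, -67.00658416748047), (111.75929260253906, 56.42974090576172), 89.60457611083984)
```

Call:
arm_command(
  offset=[
    [0.005, 0, 0],
    [0.01, 0, 0],
    [0.015, 0, 0],
    [0.019, 0, 0],
    [0.022, 0, 0],
    [0.024, 0, 0],
    [0.025, 0, 0],
    [0.026, 0, 0],
    [0.026, 0, 0],
    [0.026, 0, 0],
  ],
  roll=[0, 0, 0, 0, 0, 0, 0, 0, 0, 0],
  claw=[0.47, 0.47, 0.47, 0.47, 0.47, 0.47, 0.47, 0.47, 0.47, 0.47],
)

```text
time_s: 13.0
tool_pos: [506.9, -196.0, 24.8]
ee_rot: [[0.998, -0.069, 0.0], [-0.069, -0.998, -0.0], [0.0, 0.0, -1.0]]
ft_force: [-0.3, 1.0, -0.5]
opening: 40.2
gripper_force: 0.1
```

```bash
python3 r.py
```

```text
[ 506.86823442 -195.99681029   24.82438302] [-0.25791897  1.03870098 -0.49813408]
side spare 288 [[-109.2, -5.9, 56.5], [-49.8, 17.6, 59.6], [-32.6, 53.8, 63.3]] ((-71.05667114257812, 26.309730529785156), (79.36026000976562, 68.06068420410156), 0.6336814761161804)
side row 1233 [[-88.9, -117.7, 57.3], [-63.2, -68.7, 60.0], [-34.1, -13.5, 62.2]] ((-57.796913146972656, -67.06275939941406), (64.13729858398438, 112.10662078857422), 0.24305890500545502)
top row 824 [[-88.5, -121.2, 57.5], [-61.2, -86.3, 60.4], [-34.7, -49.0, 63.3]] ((-61.05506134033203, -71.42790985107422), (102.84085083007812, 56.595375061035156), 89.09400177001953)
```

Call:
arm_command(
  offset=[
    [0.001, 0, 0],
    [0.002, 0, 0],
    [0.003, 0, 0],
    [0.003, 0, 0],
    [0.003, 0, 0],
    [0.003, 0, 0],
    [0.003, 0, 0],
    [0.003, 0, 0],
    [0.003, 0, 0],
    [0.003, 0, 0],
  ],
  roll=[0, 0, 0, 0, 0, 0, 0, 0, 0, 0],
  claw=[0.47, 0.47, 0.47, 0.47, 0.47, 0.47, 0.47, 0.47, 0.47, 0.47],
)

```text
time_s: 14.35
tool_pos: [508.0, -196.0, 24.5]
ee_rot: [[0.998, -0.068, -0.004], [-0.068, -0.998, 0.001], [-0.004, -0.001, -1.0]]
ft_force: [-5.9, 0.5, 5.0]
opening: 40.2
gripper_force: 3.3
```

The push force rose to about 6 N, so the carton is against the strip. I'll back off and lift clear.

Call:
arm_command(
  offset=[
    [-0.005, 0, 0],
    [-0.02, 0, 0],
    [-0.04, 0, 0],
    [-0.06, 0, 0],
    [-0.08, 0, 0],
    [-0.1, 0, -0.03],
    [-0.1, 0, -0.08],
    [-0.1, 0.05, -0.13],
    [-0.1, 0.11, -0.18],
    [-0.1, 0.15, -0.2],
  ],
  roll=[0, 0, 0, 0, 0, 0, 0, 0, 0, 0],
  claw=[0.47, 0.47, 0.47, 0.47, 0.47, 0.47, 0.47, 0.47, 0.47, 0.47],
)

```text
time_s: 15.6
tool_pos: [399.8, -335.3, 224.1]
ee_rot: [[0.998, -0.068, 0.002], [-0.068, -0.998, -0.002], [0.002, 0.001, -1.0]]
ft_force: [0.5, -0.2, 0.3]
opening: 40.0
gripper_force: 0.0
```

```bash
python3 r.py
```

```text
[ 399.83588206 -335.31379432  224.11146055] [ 0.54729943 -0.2045588   0.25771401]
side spare 561 [[-87.0, 2.6, 56.7], [-61.2, 27.8, 60.0], [-32.2, 58.3, 62.1]] ((-58.9737548828125, 36.08469009399414), (70.5552978515625, 57.845428466796875), 88.51873016357422)
side row 1240 [[-89.0, -117.8, 57.3], [-63.6, -68.8, 60.0], [-34.1, -13.7, 62.1]] ((-60.67854309082031, -66.86912536621094), (111.87863159179688, 58.23802947998047), 89.42676544189453)
side jaw 77 [[-82.9, 75.1, 56.1], [-62.4, 78.5, 58.4], [-41.2, 84.6, 61.4]] ((-62.077781677246094, 79.80247497558594), (10.551804542541504, 43.14017105102539), 86.96585845947266)
top spare 624 [[-86.4, 3.6, 57.3], [-59.8, 30.2, 60.4], [-32.9, 57.1, 63.3]] ((-59.27618408203125, 30.44391632080078), (55.829673767089844, 55.913570404052734), 89.91914367675781)
top row 1234 [[-88.2, -120.2, 57.2], [-61.5, -67.6, 60.3], [-34.6, -13.3, 63.3]] ((-61.21586227416992, -67.0058822631836), (111.91793823242188, 56.19593811035156), 89.42250061035156)
top jaw 71 [[-82.3, 75.6, 56.6], [-60.2, 79.1, 59.2], [-40.2, 83.2, 62.2]] ((-61.42344665527344, 79.51004028320312), (7.948474884033203, 42.785850524902344), 89.87841796875)
```

The spare now sits at rack (-59, 30), square with the row. The jaw is still fully open and the row hasn't moved, so I'm handing in.

```bash
python3 -c "
from cell import robot
print(robot.hand_in())"
```

```text
the job is handed in; nothing more can be done
None
```

I opened the jaw fully and pushed the spare carton home, square against the back strip. The row cartons did not move, and I handed the job in at about 16 s; hand-in gave no verdict.

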